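# Refit the control knob of the foam cutter's power unit

### The job

The big pointer knob has come off the foam cutter's grey power unit. Put it on the upright keyed shaft, feel for the key by pressing gently while slowly turning, press it fully home without forcing it, then turn it clockwise until its pointer faces the white index mark on the unit, and let go. Leave the other things on the bench where they are.

Things in the scene. Friction and masses are not known exactly. Their poses are not given: they have to be found in the camera images.
- knob: Loose black pointer knob, 90 g (+-20 %), standing upright on the bench. Round skirt 55 mm across, 14 mm high; on it a bar grip 48 mm long (knob's x), 20 mm wide (y), 24 mm high; in all 38 mm tall. Origin: centre of the underside; z up. The pointer is a thin white line on the bar's top, from the centre to its +x end.
- keyway (a point): Mouth of the knob's keyway, on the underside 12 mm from the axis towards +x; axes as the knob's. The bore is 14 mm wide and 28 mm deep on the knob's axis; the keyway is 8.5 mm wide, reaches 19.5 mm out from the axis under the pointer, through the skirt's 14 mm. The shaft's key enters only when the pointer stands over it, within about 0.1 rad.
- unit: Power unit, a fixed grey box 150 (x) x 170 (y) x 80 mm high, bright dial disc on top. Origin: centre of its underside, under the shaft; z up. White index mark: short bar on its top, 44 to 66 mm from the shaft towards unit +x (vent slots on the -x side). The knob is home when its underside is 5 mm above the unit's top, and set when knob +x points along unit +x.
- shaft_tip (a point): Tip of the unit's upright steel shaft, on its axis, 30 mm above the unit's top; axes as the unit's, they do NOT turn with the shaft. Round, 12 mm thick, top 5 mm tapered. It turns stiffly (about 0.08 N m), stays where it is left, and has stops 0.5 rad clockwise and 2.2 rad anticlockwise of the mark.
- key_level (a point): Point on the shaft's axis at the height of the key's top, 18 mm above the unit's top. The key, 6 mm wide, sticks out to 18 mm from the axis on one side, below this height. An unkeyed knob rests on it. Its direction is not measured: at the start 0.35 to 1.5 rad anticlockwise (from above) of the index mark.
- collar_top (a point): Point on the shaft's axis 11 mm above the unit's top, where the top of the dark steel collar (44 mm across) round the shaft's foot is at the start (the point does not move with it). The keyed knob must push the collar down 6 mm to a solid stop, against about 6 N of friction; it stays down. Keep all contact of knob and unit well below 35 N.
- small_knob: a bystander, to be left alone: a plain round black knob, 34 mm across, 20 mm high, no bar grip. Origin: centre of underside.
- sanding_bar: a bystander, to be left alone: yellow sanding bar 35 x 220 x 22 mm, long along its y. Origin: centre of underside.
- glue_a: a bystander, to be left alone: white glue bottle 36 mm across, 110 mm high.
- glue_b: a bystander, to be left alone: white glue bottle 30 mm across, 90 mm high.
- driver: a bystander, to be left alone: screwdriver 170 mm long, lying.
- can: a bystander, to be left alone: metal can 52 mm across, 120 mm high.
- balsa: a bystander, to be left alone: balsa sheet 50 x 100 x 6 mm, flat on the bench.
There are look-alikes about, which are no part of the job. What is shaped like the knob but blue or brown is not meant.

How it is judged:
By the outcome, as a careful person would: the job done as asked, in the order asked, and still so for the second after the job is handed in, with the robot touching nothing.
It also fails if it takes over 61 s, if anything falls off the work surface, if the arm or the gripper's body presses on something with over 40 N, if the wrist force passes 120 N, or if a joint passes its speed limit or range.

### The arm

A 6-joint arm with a two-finger parallel gripper is mounted at the origin on the work surface. World frame = base frame: x ahead of the robot, y to its left, z up, the work surface at z = 0. Lengths are in m, angles in rad, forces in N, time in s.
With the tool pointing down it reaches from about 0.225 to 0.725 m from the base axis. Payload 3.1 kg.
Tool frame: the origin (TCP) lies midway between the tips of the shut fingers; the grasp point (between the pads) lies 19 mm behind it; z points along the fingers, x is the direction in which the jaws open and shut, and the axes are right-handed (so a half turn about z gives the same grasp; the last joint's range is limited). The gripper opens to 85 mm and grips with 20 to 120 N. Pads are 22 mm wide; open, the fingers measure 114 mm over their backs; the gripper's body (76 mm by 85 mm) begins 54 mm behind the grasp point. The pads swing forward as they close: fully open they stand 13 mm farther back than shut.
Start: joints at [-1.419, 0.048, 0.099, 1.622, 0, 1.443], TCP at [0.145, -0.505, 0.231] pointing down, gripper open.
Joint ranges: [-2.91, 2.91], [-0.99, 1.94], [-1.21, 1.42], [-2.12, 2.29], [-1.49, 1.47], [-3.14, 3.14]. Speed limits (rad/s): [2.79, 2.79, 3.14, 3.14, 3.14, 3.14].

### API

Orientations are given as a rotation vector (axis times angle).
In Python, from plant import r gives the robot as it stands.
- The arm moves only by the shell command python3 -m handwheel 'ROWS'. ROWS is JSON, a list of rows, each an object with "fingers": the closure, from 0 (fully open) to 1 (shut); "xyz": the shift along the world's x, y, z in mm, a list of three; "turn": the turn about the world's z in degrees. A call has 1 to 10 rows; each row shifts and turns the commanded pose from where the row before left it; what a row does not reach is not made up. A row lasts 1/10 s, in which the tool goes at most 50 mm and 8.59 degrees, less where a joint would pass 70% of its speed; a pose out of reach is approached as far as the arm can. A call is refused whole if a number of a shift passes 50 or a number of a turn 8.59, either way. A call with a gripper value outside its range is refused whole. The fingers move at their own pace and stop on an object; the grip force is fixed at half the most. Time passes only in rows, so rows that do not move let the fingers close. It gives the time, the measured TCP pose, the force and the opening at its end, in the units of the state.
- r.get_obs(): the state, without advancing time (a new reading comes with each control period).
- r.snapshot(name): name is "scene" or "side" or "wrist"; returns (picture, depth): 420x560x3 uint8, red, green, blue; 420x560 float32, m along the optical axis (not along the pixel's ray), 0 where there is no reading.
- r.camera_info(name): a dict with "fx", "fy", "cx", "cy" (pixels), "k1" (the pictures are not rectified: a ray, as slopes to the right and down, at radius r is drawn at 1 + k1 r^2 times it, then the intrinsics apply), "rvec" (rotation vector, rad) and "tvec" (3), from world to camera coordinates, as OpenCV has them; the wrist camera has in their place "tool_from_camera" (4x4, takes a point from camera to tool coordinates, whose origin is the TCP and whose axes are the tool frame's). Camera axes: x right, y down, z forward; pixel columns grow to the right and rows downward; lengths in m; the calibration is good to about 2 mm. A picture is of the moment at which its call begins: read the wrist's pose just before it. camera_info takes no time and is no camera call.
- r.job_done(): hands the job in, once; it reports no verdict.
The state is a dict: "t": time; "joint_pos": joint angles; "dq": joint speeds; "tau": joint torques, N m; "ee_pos": TCP position; "ee_rot": TCP orientation; "wrist_force": force on the tool from outside, world axes, zero at the start; "wrist_torque": the same for the moment, N m; "width": opening from 0.0 (shut) to 1.0 (fully open).
Only numpy, scipy, OpenCV 4.12 (cv2) and the standard library are available. Lean on these libraries where they do the work, as an engineer would, in place of code of your own. Each camera call takes 0.05 s, during which the arm holds its last target. There are 200 camera calls.

## Working session

There is one attempt and no reset: what is moved stays moved. The work goes in short steps, Python scripts to look and compute and a shell command to move; the robot and the scene stay as the last step left them, time stands still between calls to the robot, and variables do not carry over. Pictures are saved under pics/ and viewed, about 8 in all and at most 12, crops included, and the job is handed in when it is done.

```bash
ls; mkdir -p pics
cat > h.py <<'E'
import numpy as np, cv2
from plant import r
from scipy.spatial.transform import Rotation as R
def snap(name):
    o=r.get_obs(); p,d=r.snapshot(name); c=r.camera_info(name)
    if name=="wrist":
        T=np.eye(4);T[:3,:3]=R.from_rotvec(o['ee_rot']).as_matrix();T[:3,3]=o['ee_pos']
        W=T@np.array(c['tool_from_camera'])
    else:
        C=np.eye(4);C[:3,:3]=R.from_rotvec(c['rvec']).as_matrix();C[:3,3]=c['tvec'];W=np.linalg.inv(C)
    return p,d,c,W
def rays(c,W,uv):
    K=np.array([[c['fx'],0,c['cx']],[0,c['fy'],c['cy']],[0,0,1]])
    n=cv2.undistortPoints(np.array(uv,float).reshape(-1,1,2),K,np.array([c['k1'],0,0,0.]))[:,0]
    return W[:3,3],np.c_[n,np.ones(len(n))]@W[:3,:3].T   # point at depth d = o + d*ray
def onz(c,W,uv,z):
    o,v=rays(c,W,uv); return o+v*((z-o[2])/v[:,2])[:,None]
def cloud(d,c,W):
    vv,uu=np.mgrid[:d.shape[0],:d.shape[1]]
    o,v=rays(c,W,np.c_[uu.ravel(),vv.ravel()]); P=(o+v*d.ravel()[:,None]).reshape(*d.shape,3); P[d==0]=np.nan; return P
def save(n,p): cv2.imwrite(f'pics/{n}.png',p[:,:,::-1])
E
python3 - <<'E'
from h import *
import pickle
S={}
for n in("scene","side"):
    S[n]=snap(n); save(n,S[n][0]); print(n,S[n][3].round(3).tolist(),S[n][2]['fx'])
pickle.dump(S,open('s.pkl','wb'))
o=r.get_obs();print({k:np.round(v,3).tolist() for k,v in o.items()})
E
```

```text
pics
scene [[-0.774, 0.502, -0.386, 1.017], [0.633, 0.596, -0.494, 0.607], [-0.018, -0.627, -0.779, 1.057], [0.0, 0.0, 0.0, 1.0]] 452.8141349626964
side [[-0.762, -0.392, 0.516, 0.04], [-0.648, 0.441, -0.621, 0.582], [0.015, -0.807, -0.59, 0.649], [0.0, 0.0, 0.0, 1.0]] 424.6738589785267
{'t': 0.1, 'joint_pos': [-1.419, 0.049, 0.098, 1.622, -0.0, 1.443], 'dq': [-0.001, -0.003, 0.002, -0.0, 0.0, 0.001], 'tau': [0.003, -33.985, 32.094, 0.016, -0.0, -0.0], 'ee_pos': [0.145, -0.504, 0.23], 'ee_rot': [-2.508, 1.889, 0.002], 'wrist_force': [0.453, -0.377, 0.314], 'wrist_torque': [0.018, 0.035, 0.041], 'width': 1.001}
```

View pics/scene.png

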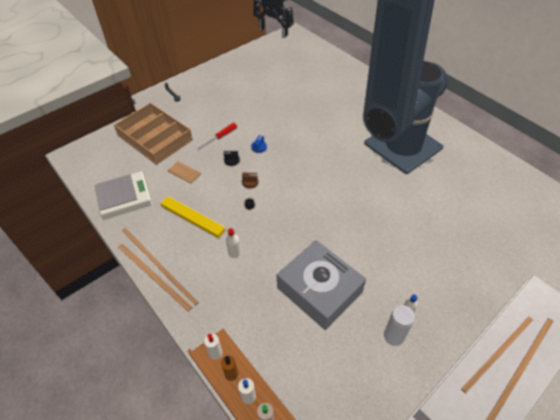

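View pics/side.png

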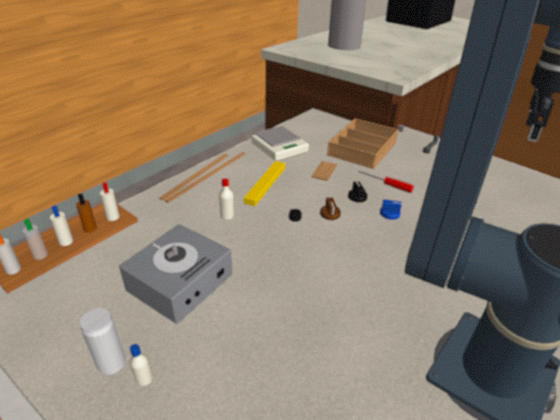

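The scene view shows the black knob at (231,157), with blue at (260,145), brown at (250,180) and the small knob at (249,203). The unit's dial is at (321,276), with the white mark at about (308,290) and the vents opposite. The side view agrees: knob at (358,190), unit dial at (176,257).

Run:
```python
from h import *
import pickle
S=pickle.load(open('s.pkl','rb'))
for n,kb,un in (("scene",(231,157),(321,280)),("side",(358,190),(176,260))):
    p,d,c,W=S[n]; P=cloud(d,c,W); g=p.max(2).astype(int)
    print(n,'knob ray z=.019',onz(c,W,[kb],.019).round(3)[0],'dial z=.08',onz(c,W,[un],.08).round(3)[0])
    u,v=kb; w=P[v-14:v+15,u-14:u+15].reshape(-1,3); gg=g[v-14:v+15,u-14:u+15].ravel()
    k=(w[:,2]>.008)&(gg<90); q=w[k]; print('knob pts',len(q),q.min(0).round(3),q.max(0).round(3),np.median(q,0).round(3))
    t=q[q[:,2]>.03]; 
    if len(t)>3: print('bar top',len(t),t.mean(0).round(4),t.min(0).round(3),t.max(0).round(3))
    u,v=un; w=P[v-60:v+60,max(u-70,0):u+70].reshape(-1,3); k=abs(w[:,2]-.08)<.006; q=w[k].astype(np.float32)
    rc=cv2.minAreaRect(q[:,:2]*1000); print('unit top',k.sum(),np.median(q[:,2]),rc)
    m=(g>190)&(abs(P[:,:,2]-.08)<.012); vv,uu=np.nonzero(m); print('bright',m.sum(), onz(c,W,np.c_[uu,vv],.08).mean(0).round(3), uu.mean(),vv.mean())
p=[cv2.resize(S[n][0][v-35:v+35,u-35:u+35][:,:,::-1],(390,390),interpolation=cv2.INTER_CUBIC) for n,u,v in (("scene",231,157),("side",176,262))]
cv2.imwrite('pics/crop1.png',np.hstack(p))
```

```text
scene knob ray z=.019 [ 0.483 -0.312  0.019] dial z=.08 [0.594 0.232 0.08 ]
knob pts 173 [ 0.463 -0.329  0.009] [ 0.508 -0.285  0.043] [ 0.487 -0.307  0.021]
bar top 62 [ 0.4823 -0.3108  0.0355] [ 0.463 -0.329  0.03 ] [ 0.503 -0.292  0.043]
unit top 3419 0.08008648 ((580.1530151367188, 281.105712890625), (151.74884033203125, 287.196044921875), 5.839447975158691)
bright 825 [0.639 0.282 0.08 ] 320.62666666666667 307.31030303030303
side knob ray z=.019 [ 0.486 -0.324  0.019] dial z=.08 [0.58  0.227 0.08 ]
knob pts 237 [ 0.454 -0.334  0.008] [ 0.505 -0.288  0.042] [ 0.476 -0.303  0.021]
bar top 81 [ 0.4782 -0.309   0.0372] [ 0.458 -0.329  0.03 ] [ 0.502 -0.295  0.042]
unit top 4174 0.08075138 ((586.1959838867188, 222.77447509765625), (152.10545349121094, 171.96205139160156), 5.6315813064575195)
bright 833 [ 1.177 -0.056  0.08 ] 113.59903961584634 185.92076830732293
```

View pics/crop1.png

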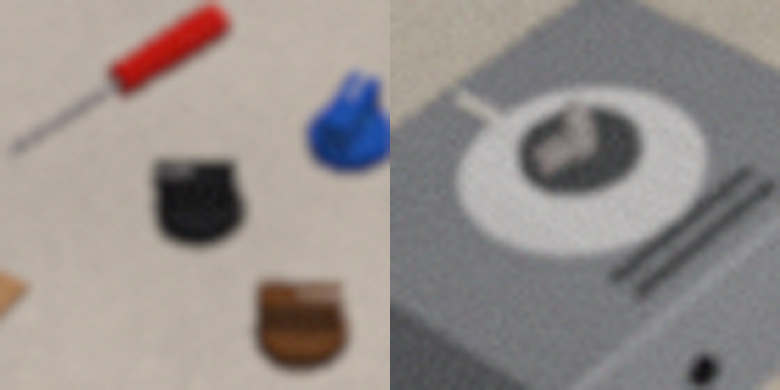

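```bash
python3 -m handwheel '[{"fingers":0,"xyz":[26,15,0],"turn":8.5},{"fingers":0,"xyz":[26,15,0],"turn":8.5},{"fingers":0,"xyz":[26,15,0],"turn":8.5},{"fingers":0,"xyz":[26,15,0],"turn":8.5},{"fingers":0,"xyz":[26,15,0],"turn":8.5},{"fingers":0,"xyz":[26,15,0],"turn":8.5},{"fingers":0,"xyz":[26,15,0],"turn":8.5},{"fingers":0,"xyz":[26,15,0],"turn":8.5},{"fingers":0,"xyz":[26,15,0],"turn":8.5},{"fingers":0,"xyz":[26,15,0],"turn":8.5}]'
python3 -m handwheel '[{"fingers":0,"xyz":[26,15,0],"turn":8.5},{"fingers":0,"xyz":[26,15,0],"turn":8.5},{"fingers":0,"xyz":[12,8,0],"turn":8.5},{"fingers":0,"xyz":[12,8,0],"turn":8.5},{"fingers":0,"xyz":[0,0,0],"turn":4},{"fingers":0,"xyz":[0,0,0],"turn":0},{"fingers":0,"xyz":[0,0,0],"turn":0}]'
cat > k.py <<'E'
from h import *
import sys
p,d,c,W=snap("wrist"); save(sys.argv[1],p)
o=r.get_obs(); X=R.from_rotvec(o['ee_rot']).as_matrix()
print('t',o['t'],'tcp',o['ee_pos'].round(4) if hasattr(o['ee_pos'],'round') else o['ee_pos'],'yaw',np.degrees(np.arctan2(X[1,0],X[0,0])).round(2),'zax',X[:,2].round(3),'F',np.round(o['wrist_force'],2))
np.savez('w_'+sys.argv[1],p=p,d=d,W=W)
E
python3 k.py w1
```

```text
t: 1.1
ee_pos: [0.4057, -0.3536, 0.2306]
ee_rot: [-3.125, -0.311, 0.001]
wrist_force: [1.0, -0.8, 0.0]
width: 0.999
t: 1.8
ee_pos: [0.4807, -0.3085, 0.2308]
ee_rot: [-2.859, -1.301, 0.001]
wrist_force: [-0.0, 0.4, 0.3]
width: 1.004
t 1.85 tcp [ 0.4806 -0.3086  0.2309] yaw 48.93 zax [-0.001  0.    -1.   ] F [-0.07 -0.22 -0.43]
```

View pics/w1.png

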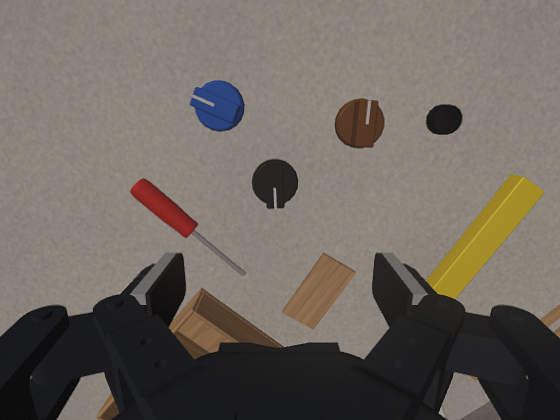

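The wrist view shows the black knob at (275,183). Its white pointer runs down the image to about (276,208), so the jaws (image horizontal) are already nearly across the bar.

Run:
```python
from h import *
z=np.load('w_w1.npz'); p=z['p'];W=z['W'];c=r.camera_info('wrist')
sub=np.zeros(p.shape[:2],np.uint8); sub[145:225,240:310]=1
mk=((p.max(2)<75)&(sub>0)).astype(np.uint8)
mk=cv2.morphologyEx(mk,cv2.MORPH_CLOSE,np.ones((7,7)))
cn=max(cv2.findContours(mk,0,1)[0],key=cv2.contourArea)[:,0]
P=onz(c,W,cn,.014)[:,:2]
# circle: use contour upper part (skirt only)
sel=cn[:,1]<190; A=np.c_[2*P[sel],np.ones(sel.sum())]; s=np.linalg.lstsq(A,(P[sel]**2).sum(1),rcond=None)[0]
print('skirt ctr',s[:2].round(4),'r',np.sqrt(s[2]+s[:2]@s[:2]).round(4))
m=(p.min(2)>120)&(sub>0)&(cv2.dilate(cv2.convexHull(cn)[:,0][:0].size*sub+cv2.fillConvexPoly(np.zeros_like(sub),cv2.convexHull(cn),1),np.ones((1,1)))>0)
vv,uu=np.nonzero(m); Q=onz(c,W,np.c_[uu,vv],.038)[:,:2]
l=cv2.fitLine(Q.astype(np.float32),cv2.DIST_HUBER,0,.01,.01).ravel(); t=(Q-l[2:])@l[:2]
dr=l[:2]*(1 if (l[2:]-s[:2])@l[:2]>0 else -1)
print('pointer px',len(uu),'uv',uu.mean(),vv.min(),vv.max(),'yaw',np.degrees(np.arctan2(dr[1],dr[0])).round(1),'len',np.ptp(t).round(4),'mid',l[2:].round(4),'ctr from line',(l[2:]-12e-3*dr).round(4))
```

```text
skirt ctr [ 0.4797 -0.3154] r 0.0262
pointer px 55 uv 274.7090909090909 188 208 yaw -39.1 len 0.0227 mid [ 0.4905 -0.3243] ctr from line [ 0.4812 -0.3167]
```

```bash
python3 -m handwheel '[{"fingers":0,"xyz":[0,-7.5,-20],"turn":2},{"fingers":0,"xyz":[0,0,-30],"turn":0},{"fingers":0,"xyz":[0,0,-30],"turn":0},{"fingers":0,"xyz":[0,0,0],"turn":0},{"fingers":0,"xyz":[0,0,0],"turn":0}]'
python3 k.py w2
python3 - <<'E'
from h import *
z=np.load('w_w2.npz'); p=z['p'];W=z['W'];d=z['d'];c=r.camera_info('wrist')
P=cloud(d,c,W); near=np.hypot(P[:,:,0]-.4805,P[:,:,1]+.316)<.034
t=near&(P[:,:,2]>.034)&(P[:,:,2]<.043); q=P[t]; print('top pts',t.sum(),np.median(q[:,2]))
rc=cv2.minAreaRect((q[:,:2]*1000).astype(np.float32)); print('bar rect',rc)
m=t&(p.min(2)>p[t].min(1).mean()+50); vv,uu=np.nonzero(m); Q=onz(c,W,np.c_[uu,vv],.038)[:,:2]
l=cv2.fitLine(Q.astype(np.float32),cv2.DIST_HUBER,0,.01,.01).ravel(); s=(Q-l[2:])@l[:2]
print('pointer',m.sum(),l,'ends',(l[2:]+s.min()*l[:2]).round(4),(l[2:]+s.max()*l[:2]).round(4),np.degrees(np.arctan2(l[1],l[0])))
E
```

```text
t: 2.35
ee_pos: [0.4802, -0.3159, 0.151]
ee_rot: [-2.834, -1.351, 0.001]
wrist_force: [-0.8, -0.3, 0.2]
width: 1.0
t 2.4 tcp [ 0.4812 -0.3166  0.1527] yaw 50.98 zax [ 0.001 -0.001 -1.   ] F [0.9  0.35 1.16]
top pts 1286 0.03799142051651597
bar rect ((481.0049743652344, -317.0627136230469), (19.455934524536133, 48.719200134277344), 51.562625885009766)
pointer 84 [ 0.7783044  -0.6278872   0.49065286 -0.32434377] ends [ 0.4814 -0.3168] [ 0.5001 -0.332 ] -38.89441
```

```bash
python3 -m handwheel '[{"fingers":0,"xyz":[0,-1,-40],"turn":0.3},{"fingers":0,"xyz":[0,0,-40],"turn":0},{"fingers":0,"xyz":[0,0,-30],"turn":0},{"fingers":0,"xyz":[0,0,-15],"turn":0},{"fingers":0,"xyz":[0,0,-7],"turn":0},{"fingers":0.3,"xyz":[0,0,0],"turn":0},{"fingers":0.6,"xyz":[0,0,0],"turn":0},{"fingers":1,"xyz":[0,0,0],"turn":0},{"fingers":1,"xyz":[0,0,0],"turn":0},{"fingers":1,"xyz":[0,0,0],"turn":0}]'
python3 -m handwheel '[{"fingers":1,"xyz":[0,0,0],"turn":0},{"fingers":1,"xyz":[0,0,0],"turn":0},{"fingers":1,"xyz":[0,0,0],"turn":0}]'
```

```text
t: 3.4
ee_pos: [0.482, -0.3179, 0.0211]
ee_rot: [2.829, 1.36, 0.002]
wrist_force: [0.4, 0.4, 0.5]
width: 0.217
t: 3.7
ee_pos: [0.482, -0.3179, 0.0209]
ee_rot: [2.829, 1.359, 0.002]
wrist_force: [0.2, 0.2, 5.9]
width: 0.22
```

```bash
python3 -m handwheel '[{"fingers":1,"xyz":[0,0,20],"turn":0},{"fingers":1,"xyz":[0,0,40],"turn":0},{"fingers":1,"xyz":[0,0,45],"turn":0},{"fingers":1,"xyz":[0,0,45],"turn":0},{"fingers":1,"xyz":[0,0,45],"turn":0},{"fingers":1,"xyz":[0,0,35],"turn":0},{"fingers":1,"xyz":[6,28,0],"turn":5},{"fingers":1,"xyz":[6,28,0],"turn":7},{"fingers":1,"xyz":[6,30,0],"turn":7},{"fingers":1,"xyz":[6,30,0],"turn":7}]'
python3 -m handwheel '[{"fingers":1,"xyz":[6,30,0],"turn":7},{"fingers":1,"xyz":[6,30,0],"turn":7},{"fingers":1,"xyz":[6,30,0],"turn":7},{"fingers":1,"xyz":[6,30,0],"turn":7},{"fingers":1,"xyz":[6,30,0],"turn":7},{"fingers":1,"xyz":[6,30,0],"turn":7},{"fingers":1,"xyz":[6,30,0],"turn":7},{"fingers":1,"xyz":[6,30,0],"turn":7},{"fingers":1,"xyz":[6,30,0],"turn":7},{"fingers":1,"xyz":[6,30,0],"turn":7}]'
python3 -m handwheel '[{"fingers":1,"xyz":[6,30,0],"turn":4},{"fingers":1,"xyz":[6,30,0],"turn":0},{"fingers":1,"xyz":[6,30,0],"turn":0},{"fingers":1,"xyz":[3,30,0],"turn":0},{"fingers":1,"xyz":[0,5,0],"turn":0},{"fingers":1,"xyz":[0,0,0],"turn":0},{"fingers":1,"xyz":[0,0,0],"turn":0}]'
python3 k.py w3
```

```text
t: 4.7
ee_pos: [0.5046, -0.1999, 0.2483]
ee_rot: [-2.447, -1.967, 0.001]
wrist_force: [0.8, -0.4, -0.4]
width: 0.217
t: 5.7
ee_pos: [0.5645, 0.1001, 0.2482]
ee_rot: [-0.875, -3.015, 0.001]
wrist_force: [0.6, -0.2, -0.5]
width: 0.222
t: 6.4
ee_pos: [0.5857, 0.2231, 0.2487]
ee_rot: [-0.778, -3.043, 0.002]
wrist_force: [-0.1, 0.0, -0.8]
width: 0.214
t 6.45 tcp [0.5858 0.2228 0.249 ] yaw 151.27 zax [-0.001 -0.001 -1.   ] F [-0.07  0.24 -1.26]
```

View pics/w3.png

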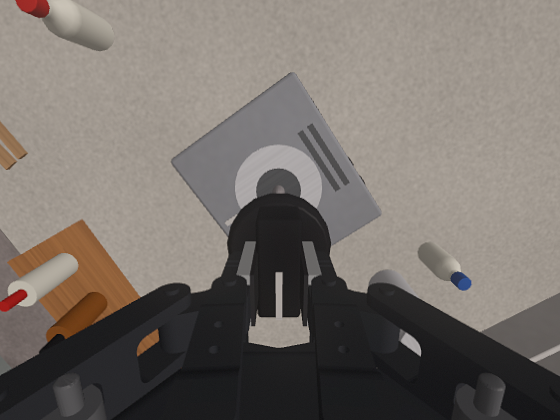

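The dial is at (278,182), and the shaft tip at (280,188) is just showing above the held knob. The knob hides the collar's near side and the key, so I shift 50 mm to uncover them.

```bash
python3 -m handwheel '[{"fingers":1,"xyz":[12,22,0],"turn":0},{"fingers":1,"xyz":[12,22,0],"turn":0},{"fingers":1,"xyz":[0,0,0],"turn":0},{"fingers":1,"xyz":[0,0,0],"turn":0}]'
python3 k.py w4
python3 - <<'E'
from h import *
z=np.load('w_w4.npz'); p=z['p'];W=z['W'];d=z['d'];c=r.camera_info('wrist')
P=cloud(d,c,W); near=np.hypot(P[:,:,0]-.586,P[:,:,1]-.223)<.12
t=near&(abs(P[:,:,2]-.08)<.003); print('unit top z',np.median(P[t][:,2]))
print('unit rect (mm)',cv2.minAreaRect((P[t][:,:2]*1000).astype(np.float32)))
dm=((p.min(2)>135)&near&(abs(P[:,:,2]-.081)<.005)).astype(np.uint8)
n,lb,st,ce=cv2.connectedComponentsWithStats(dm)
for i in range(1,n):
    if st[i,4]>25: 
        vv,uu=np.nonzero(lb==i);Q=onz(c,W,np.c_[uu,vv],.081)[:,:2];print('bright',st[i],Q.mean(0).round(4),cv2.minAreaRect((Q*1000).astype(np.float32)))
for lo,hi in ((.087,.094),(.095,.1005),(.103,.113)):
    m=np.hypot(P[:,:,0]-.586,P[:,:,1]-.223)<.03; m&=(P[:,:,2]>lo)&(P[:,:,2]<hi); q=P[m]
    if len(q): print(lo,len(q),q.mean(0).round(4),q.min(0).round(4),q.max(0).round(4))
uv=cv2.projectPoints(np.array([[.586,.223,.1]]),*[cv2.Rodrigues(np.linalg.inv(W)[:3,:3])[0],np.linalg.inv(W)[:3,3]],np.array([[c['fx'],0,c['cx']],[0,c['fy'],c['cy']],[0,0,1]]),np.array([c['k1'],0,0,0]))[0].ravel();print(uv)
u,v=uv.astype(int); v=max(v,70);save('w4c',cv2.resize(p[v-70:v+70,u-90:u+90],(770,600),interpolation=cv2.INTER_CUBIC)); print('crop origin',u-90,v-70)
E
```

```text
t: 6.85
ee_pos: [0.61, 0.2669, 0.2489]
ee_rot: [-0.779, -3.043, 0.002]
wrist_force: [0.5, -0.6, -2.0]
width: 0.216
t 6.9 tcp [0.6099 0.2666 0.2494] yaw 151.26 zax [-0.    -0.001 -1.   ] F [-0.11 -0.64 -0.14]
unit top z 0.0801260066057066
unit rect (mm) ((585.984619140625, 222.22885131835938), (149.65782165527344, 169.80596923828125), 5.713925361633301)
bright [311  40  13  20  37] [0.5173 0.1704] ((517.3338623046875, 170.00106811523438), (1.6487122774124146, 19.485597610473633), 5.6696858406066895)
bright [326  66  42  68 137] [0.5125 0.2208] ((512.330078125, 222.6787567138672), (1.838118314743042, 73.18769073486328), 5.674370765686035)
bright [ 223   90  102   93 5006] [0.5863 0.2208] ((589.0172119140625, 219.9721221923828), (88.0547866821289, 95.85863494873047), 56.184600830078125)
bright [368 135  18  29  33] [0.5065 0.2776] ((506.521484375, 277.63336181640625), (0.9734010696411133, 32.970436096191406), 5.892974376678467)
0.087 1527 [0.5858 0.2215 0.091 ] [0.5643 0.2008 0.0886] [0.6077 0.2444 0.0932]
0.095 89 [0.5857 0.2339 0.0979] [0.58   0.217  0.0956] [0.5889 0.2405 0.0996]
0.103 139 [0.5859 0.2223 0.1078] [0.5804 0.2166 0.1032] [0.5915 0.2281 0.1112]
[278.55987607 139.93836492]
crop origin 188 69
```

View pics/w4c.png

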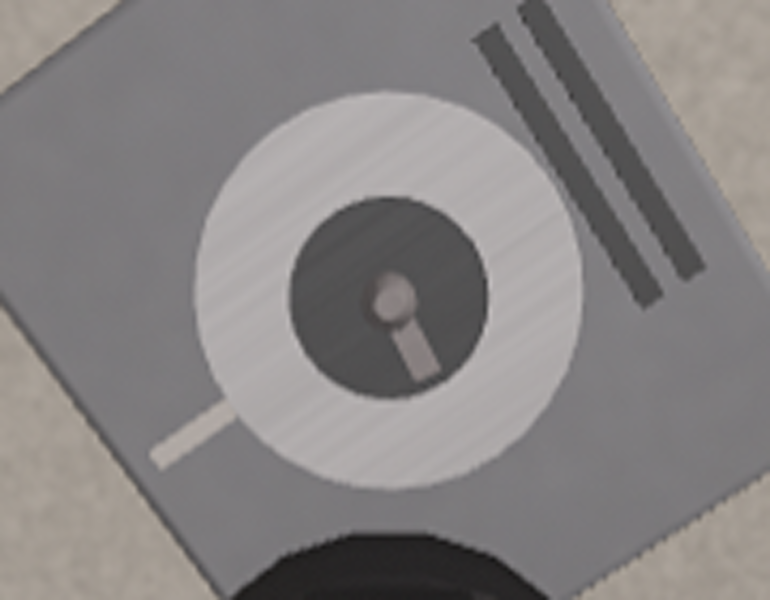

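The crop shows the shaft at (392,298) and the key running to (428,370), i.e. roughly 90° world. The index mark is at lower left, (240,405) to (155,460). Next I refine the key direction and check how the knob sits in the hand.

Run:
```python
from h import *
z=np.load('w_w4.npz'); p=z['p'];W=z['W'];d=z['d'];c=r.camera_info('wrist')
P=cloud(d,c,W); S=np.array([.586,.2222]); v=P[:,:,:2]-S; rr=np.hypot(v[:,:,0],v[:,:,1])
m=(rr>.0085)&(rr<.0205)&(P[:,:,2]>.0955)&(P[:,:,2]<.1005); q=v[m]
print('key',m.sum(),'rmax',rr[m].max(),'mean',q.mean(0),'yaw',np.degrees(np.arctan2(q[:,1],q[:,0])).mean(), cv2.minAreaRect((q*1000).astype(np.float32)))
o=r.get_obs(); Rm=R.from_rotvec(o['ee_rot']).as_matrix(); T=(P-o['ee_pos'])@Rm
near=np.hypot(T[:,:,0],T[:,:,1])<.032
for lo,hi in((-.022,-.012),(.003,.011)):
    q=T[near&(T[:,:,2]>lo)&(T[:,:,2]<hi)&(p.max(2)<90)]; print(lo,len(q)); 
    if len(q): print(q.min(0).round(4),q.max(0).round(4),np.median(q,0).round(4))
# skirt arc: dark pixels outline in upper part
mk=near&(T[:,:,2]>.003)&(T[:,:,2]<.011)
vv,uu=np.nonzero(mk); pts=[]
for u in np.unique(uu):
    a=vv[uu==u].min(); pts.append(T[a,u,:2])
pts=np.array(pts); k=abs(pts[:,0])<.022; pts=pts[k]
A=np.c_[2*pts,np.ones(len(pts))]; s=np.linalg.lstsq(A,(pts**2).sum(1),rcond=None)[0]; print('arc ctr tool',s[:2].round(4),'r',np.sqrt(s[2]+s[:2]@s[:2]).round(4),len(pts))
for sg in (1,-1):
  e=[ (y,np.abs(np.hypot(pts[:,0],pts[:,1]-y)-.0275).mean()) for y in np.arange(-.006,.006,.0005)]
b=min(e,key=lambda x:x[1]); print('fixed-r y offset',b, 'tool y world',Rm[:2,1].round(3))
```

```text
key 71 rmax 0.018463714662582852 mean [-4.86096423e-05  1.33907474e-02] yaw 90.14145882306367 ((-0.07983756065368652, 13.361286163330078), (5.852700710296631, 9.921896934509277), 1.5240827798843384)
-0.022 4422
[-0.0225 -0.0272 -0.022 ] [ 0.023   0.0209 -0.012 ] [ 0.0005 -0.008  -0.0164]
0.003 2244
[-0.0265 -0.03    0.003 ] [0.0272 0.0009 0.011 ] [ 0.0005 -0.0156  0.0078]
arc ctr tool [ 0.0003 -0.0029] r 0.0267 87
fixed-r y offset (np.float64(-0.0019999999999999966), np.float64(0.00028394588341461297)) tool y world [0.481 0.877]
```

```bash
python3 -m handwheel '[{"fingers":1,"xyz":[-12,-21.5,0],"turn":5},{"fingers":1,"xyz":[-11.6,-21.5,0],"turn":6},{"fingers":1,"xyz":[0,0,-30],"turn":6},{"fingers":1,"xyz":[0,0,-35],"turn":0},{"fingers":1,"xyz":[0,0,-30],"turn":0},{"fingers":1,"xyz":[0,0,-14],"turn":0},{"fingers":1,"xyz":[0,0,0],"turn":0},{"fingers":1,"xyz":[0,0,0],"turn":0}]'
python3 - <<'E'
from h import *
for n in("scene","side"):
    p,d,c,W=snap(n); M=np.linalg.inv(W); save(n+'2',p)
o=r.get_obs();print(o['ee_pos'],o['wrist_force'],o['wrist_torque'])
E
```

```text
t: 7.7
ee_pos: [0.5868, 0.2246, 0.1418]
ee_rot: [0.32, 3.124, 0.001]
wrist_force: [-0.8, -0.3, -1.0]
width: 0.219
[0.58780912 0.22512826 0.14309718] [ 0.4253398   0.3462465  -1.03342927] [-0.03083624  0.01415211 -0.01911072]
```

```bash
python3 -m handwheel '[{"fingers":1,"xyz":[0,0,-4],"turn":0},{"fingers":1,"xyz":[0,0,-4],"turn":0},{"fingers":1,"xyz":[0,0,-2],"turn":0},{"fingers":1,"xyz":[0,0,0],"turn":0}]'
python3 -m handwheel '[{"fingers":1,"xyz":[0,0,-2],"turn":0},{"fingers":1,"xyz":[0,0,-2],"turn":0},{"fingers":1,"xyz":[0,0,0],"turn":0}]'
python3 -m handwheel '[{"fingers":1,"xyz":[0,0,-2],"turn":0},{"fingers":1,"xyz":[0,0,-2],"turn":0},{"fingers":1,"xyz":[0,0,0],"turn":0}]'
```

```text
t: 8.2
ee_pos: [0.586, 0.2249, 0.1297]
ee_rot: [-0.319, -3.124, 0.001]
wrist_force: [-0.3, -0.2, -0.7]
width: 0.215
t: 8.5
ee_pos: [0.5861, 0.2248, 0.1258]
ee_rot: [-0.319, -3.125, 0.0]
wrist_force: [-0.1, 0.3, -0.3]
width: 0.218
t: 8.8
ee_pos: [0.5861, 0.2248, 0.1218]
ee_rot: [-0.319, -3.125, 0.0]
wrist_force: [-0.1, 0.7, -1.6]
width: 0.218
```

The shaft has entered the bore with no side force. Now I feel for the key top.

```bash
python3 -m handwheel '[{"fingers":1,"xyz":[0,0,-1],"turn":0},{"fingers":1,"xyz":[0,0,0],"turn":0}]'
python3 -m handwheel '[{"fingers":1,"xyz":[0,0,-1],"turn":0},{"fingers":1,"xyz":[0,0,0],"turn":0}]'
python3 -m handwheel '[{"fingers":1,"xyz":[0,0,-0.5],"turn":0},{"fingers":1,"xyz":[0,0,0],"turn":0}]'
```

```text
t: 9.0
ee_pos: [0.5863, 0.2249, 0.1212]
ee_rot: [-0.319, -3.125, 0.0]
wrist_force: [0.5, 0.3, -0.4]
width: 0.218
t: 9.2
ee_pos: [0.5863, 0.2249, 0.1202]
ee_rot: [-0.319, -3.125, 0.0]
wrist_force: [-0.1, -0.6, 0.1]
width: 0.217
t: 9.4
ee_pos: [0.5863, 0.2249, 0.1197]
ee_rot: [-0.319, -3.125, 0.0]
wrist_force: [0.1, 0.3, -1.0]
width: 0.223
```

```bash
python3 -m handwheel '[{"fingers":1,"xyz":[0,0,-0.5],"turn":0},{"fingers":1,"xyz":[0,0,0],"turn":0}]'
python3 -m handwheel '[{"fingers":1,"xyz":[0,0,-0.5],"turn":0},{"fingers":1,"xyz":[0,0,0],"turn":0}]'
python3 -m handwheel '[{"fingers":1,"xyz":[0,0,-0.5],"turn":0},{"fingers":1,"xyz":[0,0,0],"turn":0}]'
```

```text
t: 9.6
ee_pos: [0.5863, 0.2249, 0.1193]
ee_rot: [-0.319, -3.125, 0.0]
wrist_force: [0.5, -0.5, -2.1]
width: 0.215
t: 9.8
ee_pos: [0.5864, 0.2249, 0.1189]
ee_rot: [0.319, 3.125, 0.0]
wrist_force: [1.0, 0.2, -0.4]
width: 0.219
t: 10.0
ee_pos: [0.5864, 0.225, 0.1188]
ee_rot: [0.319, 3.125, 0.0]
wrist_force: [-1.1, -0.0, 1.2]
width: 0.211
```

```bash
python3 -m handwheel '[{"fingers":1,"xyz":[0,0,-0.5],"turn":0},{"fingers":1,"xyz":[0,0,0],"turn":0}]'
python3 -m handwheel '[{"fingers":1,"xyz":[0,0,-0.5],"turn":0},{"fingers":1,"xyz":[0,0,0],"turn":0}]'
```

```text
t: 10.2
ee_pos: [0.5865, 0.225, 0.1186]
ee_rot: [0.319, 3.125, 0.0]
wrist_force: [-1.4, -0.4, 3.7]
width: 0.215
t: 10.4
ee_pos: [0.5866, 0.225, 0.1185]
ee_rot: [0.319, 3.124, 0.001]
wrist_force: [-2.1, -0.1, 5.9]
width: 0.219
```

```bash
python3 -m handwheel '[{"fingers":1,"xyz":[-0.1,0,0],"turn":1.5},{"fingers":1,"xyz":[-0.1,0,0],"turn":1.5},{"fingers":1,"xyz":[0,0,0],"turn":0}]'
python3 -m handwheel '[{"fingers":1,"xyz":[-0.1,0,0],"turn":1.5},{"fingers":1,"xyz":[-0.1,0,0],"turn":1.5},{"fingers":1,"xyz":[0,0,0],"turn":0}]'
python3 -m handwheel '[{"fingers":1,"xyz":[0,0,0],"turn":1.5},{"fingers":1,"xyz":[0,0,0],"turn":1.5},{"fingers":1,"xyz":[0,0,0],"turn":0}]'
```

```text
t: 10.7
ee_pos: [0.5871, 0.2251, 0.1185]
ee_rot: [0.236, 3.13, 0.001]
wrist_force: [-0.2, -0.6, 5.4]
width: 0.22
t: 11.0
ee_pos: [0.5873, 0.2252, 0.1184]
ee_rot: [0.154, 3.135, 0.002]
wrist_force: [2.2, -0.1, 5.7]
width: 0.216
t: 11.3
ee_pos: [0.5854, 0.2248, 0.1165]
ee_rot: [-0.072, -3.139, 0.001]
wrist_force: [0.3, 0.3, -0.9]
width: 0.217
```

It dropped: the force vanished and z fell 2 mm at a pointer angle of about 87°. I centre on 90° and press on down.

```bash
python3 -m handwheel '[{"fingers":1,"xyz":[0,0,-1],"turn":1},{"fingers":1,"xyz":[0,0,-1],"turn":1},{"fingers":1,"xyz":[0,0,0],"turn":0}]'
python3 -m handwheel '[{"fingers":1,"xyz":[0,0,-1],"turn":0},{"fingers":1,"xyz":[0,0,-1],"turn":0},{"fingers":1,"xyz":[0,0,0],"turn":0}]'
python3 -m handwheel '[{"fingers":1,"xyz":[0,0,-1],"turn":0},{"fingers":1,"xyz":[0,0,0],"turn":0}]'
python3 -m handwheel '[{"fingers":1,"xyz":[0,0,-1],"turn":0},{"fingers":1,"xyz":[0,0,0],"turn":0}]'
```

```text
t: 11.6
ee_pos: [0.5853, 0.2246, 0.1139]
ee_rot: [-0.018, -3.139, 0.001]
wrist_force: [2.0, -0.4, -0.7]
width: 0.219
t: 11.9
ee_pos: [0.5854, 0.2249, 0.1128]
ee_rot: [-0.018, -3.14, 0.0]
wrist_force: [-0.4, -0.1, -1.3]
width: 0.218
t: 12.1
ee_pos: [0.5857, 0.2249, 0.1121]
ee_rot: [-0.018, -3.141, 0.0]
wrist_force: [-0.0, 0.1, -0.8]
width: 0.217
t: 12.3
ee_pos: [0.586, 0.225, 0.1118]
ee_rot: [0.018, 3.141, 0.0]
wrist_force: [0.0, -0.4, 2.0]
width: 0.222
```

```bash
for i in 1; do :; done; python3 -m handwheel '[{"fingers":1,"xyz":[0,0,-1],"turn":0},{"fingers":1,"xyz":[0,0,0],"turn":0}]'
python3 -m handwheel '[{"fingers":1,"xyz":[0,0,-1],"turn":0},{"fingers":1,"xyz":[0,0,0],"turn":0}]'
python3 -m handwheel '[{"fingers":1,"xyz":[0,0,-1],"turn":0},{"fingers":1,"xyz":[0,0,0],"turn":0}]'
python3 -m handwheel '[{"fingers":1,"xyz":[0,0,-1],"turn":0},{"fingers":1,"xyz":[0,0,0],"turn":0}]'
```

```text
t: 12.5
ee_pos: [0.586, 0.225, 0.1113]
ee_rot: [0.018, 3.141, 0.0]
wrist_force: [-2.9, -0.7, 5.1]
width: 0.217
t: 12.7
ee_pos: [0.5861, 0.225, 0.1099]
ee_rot: [0.018, 3.141, 0.001]
wrist_force: [-2.4, -0.7, 3.5]
width: 0.217
t: 12.9
ee_pos: [0.5861, 0.225, 0.1086]
ee_rot: [0.018, 3.141, 0.0]
wrist_force: [-2.5, -0.9, 5.3]
width: 0.22
t: 13.1
ee_pos: [0.5862, 0.225, 0.1074]
ee_rot: [0.018, 3.141, 0.0]
wrist_force: [-1.4, 0.0, 4.8]
width: 0.218
```

```bash
python3 -m handwheel '[{"fingers":1,"xyz":[0,0,-1],"turn":0},{"fingers":1,"xyz":[0,0,0],"turn":0}]'
python3 -m handwheel '[{"fingers":1,"xyz":[0,0,-0.7],"turn":0},{"fingers":1,"xyz":[0,0,0],"turn":0}]'
python3 -m handwheel '[{"fingers":1,"xyz":[0,0,-0.7],"turn":0},{"fingers":1,"xyz":[0,0,0],"turn":0}]'
```

```text
t: 13.3
ee_pos: [0.5861, 0.225, 0.1063]
ee_rot: [0.018, 3.141, 0.0]
wrist_force: [-1.5, -0.2, 4.5]
width: 0.213
t: 13.5
ee_pos: [0.5861, 0.225, 0.1058]
ee_rot: [0.018, 3.141, 0.0]
wrist_force: [-1.8, -0.7, 5.7]
width: 0.216
t: 13.7
ee_pos: [0.5861, 0.225, 0.1058]
ee_rot: [0.018, 3.141, 0.0]
wrist_force: [-2.4, -0.4, 7.0]
width: 0.216
```

```bash
python3 -m handwheel '[{"fingers":1,"xyz":[0,0,-0.7],"turn":0},{"fingers":1,"xyz":[0,0,0],"turn":0}]'
python3 -m handwheel '[{"fingers":1,"xyz":[0,0,-0.7],"turn":0},{"fingers":1,"xyz":[0,0,0],"turn":0}]'
```

```text
t: 13.9
ee_pos: [0.5861, 0.225, 0.1058]
ee_rot: [0.018, 3.14, 0.001]
wrist_force: [-3.1, -1.0, 10.0]
width: 0.212
t: 14.1
ee_pos: [0.5862, 0.225, 0.1058]
ee_rot: [0.018, 3.14, 0.001]
wrist_force: [-4.2, -1.3, 11.3]
width: 0.218
```

It is at a solid stop, with z steady at 0.1058 while the force rises to 11 N, after about 6 mm of collar travel. I ease the press off and turn clockwise.

```bash
python3 -m handwheel '[{"fingers":1,"xyz":[0.2,0,1],"turn":0},{"fingers":1,"xyz":[0.2,0,0],"turn":-4},{"fingers":1,"xyz":[0.2,-0.1,0],"turn":-4},{"fingers":1,"xyz":[0.2,-0.1,0],"turn":-4},{"fingers":1,"xyz":[0.2,-0.1,0],"turn":-4},{"fingers":1,"xyz":[0,0,0],"turn":0}]'
python3 -m handwheel '[{"fingers":1,"xyz":[0.2,-0.1,0],"turn":-4},{"fingers":1,"xyz":[0.2,-0.1,0],"turn":-4},{"fingers":1,"xyz":[0.2,-0.1,0],"turn":-4},{"fingers":1,"xyz":[0.2,-0.1,0],"turn":-4},{"fingers":1,"xyz":[0.1,-0.1,0],"turn":-4},{"fingers":1,"xyz":[0.1,-0.1,0],"turn":-4},{"fingers":1,"xyz":[0,0,0],"turn":0}]'
```

```text
t: 14.7
ee_pos: [0.5865, 0.225, 0.1058]
ee_rot: [-0.456, -3.108, -0.001]
wrist_force: [-4.4, -1.2, 9.1]
width: 0.219
t: 15.4
ee_pos: [0.5873, 0.2249, 0.1058]
ee_rot: [-1.092, -2.945, -0.002]
wrist_force: [-4.9, 0.4, 9.7]
width: 0.215
```

```bash
python3 -m handwheel '[{"fingers":1,"xyz":[0,-0.2,0.5],"turn":-4},{"fingers":1,"xyz":[0,-0.2,0],"turn":-4},{"fingers":1,"xyz":[0,-0.2,0],"turn":-4},{"fingers":1,"xyz":[0,-0.2,0],"turn":-4},{"fingers":1,"xyz":[0,-0.2,0],"turn":-4},{"fingers":1,"xyz":[0,-0.2,0],"turn":-4},{"fingers":1,"xyz":[0,-0.2,0],"turn":-4},{"fingers":1,"xyz":[0,-0.2,0],"turn":-4},{"fingers":1,"xyz":[0,-0.2,0],"turn":-4},{"fingers":1,"xyz":[0,0,0],"turn":0}]'
python3 -m handwheel '[{"fingers":1,"xyz":[0,-0.2,0],"turn":-4},{"fingers":1,"xyz":[0,-0.2,0],"turn":-3.6},{"fingers":1,"xyz":[0,0,0],"turn":0},{"fingers":1,"xyz":[0,0,0],"turn":0}]'
python3 k.py w5
python3 - <<'E'
from h import *
z=np.load('w_w5.npz'); p=z['p'];W=z['W'];d=z['d'];c=r.camera_info('wrist')
print('torque',r.get_obs()['wrist_torque'])
P=cloud(d,c,W); near=np.hypot(P[:,:,0]-.586,P[:,:,1]-.2222)<.03
t=near&(P[:,:,2]>.115)&(P[:,:,2]<.130); print(t.sum(),np.median(P[t],0))
E
```

```text
t: 16.4
ee_pos: [0.5879, 0.2243, 0.1058]
ee_rot: [-1.947, -2.463, -0.006]
wrist_force: [-2.5, 3.2, 6.3]
width: 0.217
t: 16.8
ee_pos: [0.5881, 0.2241, 0.1059]
ee_rot: [-2.104, -2.329, -0.007]
wrist_force: [-3.0, 3.4, 6.5]
width: 0.215
t 16.85 tcp [0.5881 0.2241 0.1059] yaw 95.81 zax [ 0.001  0.005 -1.   ] F [-1.51  5.81  6.55]
torque [0.80525206 0.47634517 0.00916676]
5337 [0.58007622 0.22263073 0.12286163]
```

View pics/w5.png

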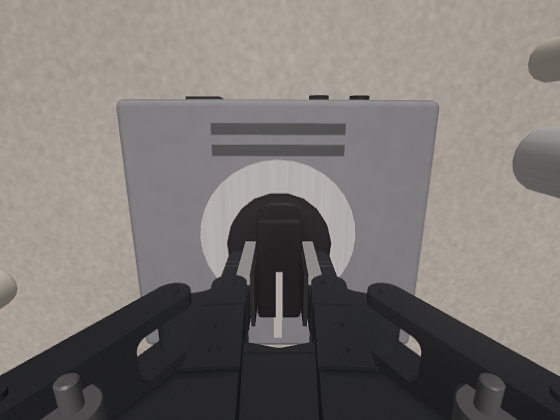

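The knob is seated (bar top 0.1229 against 0.123 expected) and the pointer runs straight down the image along unit +x (tool reads 5.8° against 5.7°). I relieve the load, open and rise.

```bash
python3 -m handwheel '[{"fingers":1,"xyz":[-0.4,0.5,0.5],"turn":0},{"fingers":1,"xyz":[0,0,0],"turn":0},{"fingers":0.6,"xyz":[0,0,0],"turn":0},{"fingers":0.4,"xyz":[0,0,0],"turn":0},{"fingers":0.2,"xyz":[0,0,0],"turn":0},{"fingers":0.2,"xyz":[0,0,0],"turn":0},{"fingers":0.2,"xyz":[0,0,0],"turn":0}]'
python3 -m handwheel '[{"fingers":0.2,"xyz":[0,0,10],"turn":0},{"fingers":0.2,"xyz":[0,0,25],"turn":0},{"fingers":0.2,"xyz":[0,0,35],"turn":0},{"fingers":0.2,"xyz":[0,0,35],"turn":0},{"fingers":0.2,"xyz":[0,0,25],"turn":0},{"fingers":0.2,"xyz":[0,0,0],"turn":0},{"fingers":0.2,"xyz":[0,0,0],"turn":0}]'
python3 k.py w6
python3 - <<'E'
from h import *
z=np.load('w_w6.npz'); p=z['p'];W=z['W'];d=z['d'];c=r.camera_info('wrist')
P=cloud(d,c,W); S=np.array([.586,.2222]); rr=np.hypot(P[:,:,0]-S[0],P[:,:,1]-S[1])
t=(rr<.034)&(P[:,:,2]>.116)&(P[:,:,2]<.130); q=P[t]; print('bar top',t.sum(),np.median(q[:,2]),cv2.minAreaRect((q[:,:2]*1000).astype(np.float32)))
k=(rr<.03)&(P[:,:,2]>.094)&(P[:,:,2]<.105); print('skirt z',np.median(P[k][:,2]))
m=t&(p.min(2)>110)&(rr<.027); vv,uu=np.nonzero(m); Q=onz(c,W,np.c_[uu,vv],.123)[:,:2]
l=cv2.fitLine(Q.astype(np.float32),cv2.DIST_HUBER,0,.01,.01).ravel(); s=(Q-l[2:])@l[:2]
print('pointer',m.sum(),l.round(4),'yaw',np.degrees(np.arctan2(l[1],l[0])),'ends',(l[2:]+s.min()*l[:2]).round(4),(l[2:]+s.max()*l[:2]).round(4))
u=(rr<.13)&(abs(P[:,:,2]-.08)<.003); print('unit',cv2.minAreaRect((P[u][:,:2]*1000).astype(np.float32)))
E
```

```text
t: 17.55
ee_pos: [0.5874, 0.2218, 0.1051]
ee_rot: [-2.108, -2.329, 0.001]
wrist_force: [-0.2, -0.1, -0.1]
width: 0.802
t: 18.25
ee_pos: [0.5882, 0.2225, 0.2369]
ee_rot: [2.107, 2.329, 0.004]
wrist_force: [-0.5, -0.5, -0.4]
width: 0.8
t 18.3 tcp [0.5875 0.2222 0.2352] yaw 95.73 zax [-0. -0. -1.] F [-0.    0.11 -1.08]
bar top 1321 0.12293323280174834 ((585.8035278320312, 222.82069396972656), (48.38274383544922, 19.673603057861328), 6.268566608428955)
skirt z 0.0987307091129983
pointer 107 [0.9953 0.0967 0.5995 0.2245] yaw 5.5501976 ends [0.5859 0.2232] [0.6098 0.2255]
unit ((585.0753173828125, 222.1930389404297), (147.87429809570312, 169.60043334960938), 5.796421527862549)
```

View pics/w6.png

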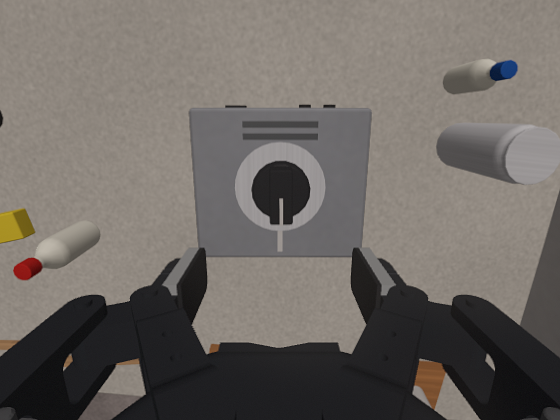

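The knob sits at (281,188), and its pointer (281,198–222) is in line with the index mark at (280,222–250). Pointer yaw is 5.6–6.3° against the unit's 5.7°, and the bar top is at 0.1229, which is home. The gripper is clear, so I hand it in.

```bash
python3 -c "
from plant import r
print(r.job_done())"
```

```text
the job is handed in; nothing more can be done
None
```

The black pointer knob is on the unit's shaft, keyed and pressed fully home. It was turned clockwise to the index mark and released, and the job was handed in after about 18 s of the 61 s allowed.

- **Finding the key:** I put the knob on 12° short of the key, pressed with about 6 N and turned it slowly anticlockwise. It dropped over the key at a pointer angle of about 87° (the camera had put the key at about 90°).
- **Pressing home:** The collar went down about 6 mm at around 5 N. At the solid stop I pressed no harder than 11 N, then eased off and turned about 84° clockwise.
- **Last checks:** After letting go, the bar top was at 0.1229 m (0.123 m is home). The pointer line read 5.6° and the bar outline 6.3°, against 5.7–5.8° for the unit. The gripper was about 11 cm clear, with no force on it.
- **Not in full agreement:** The knob sat about 2 mm off-centre in the fingers, which I corrected for. Side forces of up to about 6 N showed during the turn, and I eased them before opening. I did not re-measure the other objects at the end; the arm made no contact with them that I noticed.

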